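# Isolate the drive and find the socket that fits the nut

### The arm

A 7-joint arm with a two-finger parallel gripper is mounted at the origin on the work surface. World frame = base frame: x ahead of the robot, y to its left, z up, the work surface at z = 0. Lengths are in m, angles in rad, forces in N, time in s.
With the tool pointing down it reaches from about 0.4 to 0.85 m from the base axis. Payload 10.4 kg.
Tool frame: the origin (TCP) lies midway between the tips of the shut fingers; the grasp point (between the pads) lies 19 mm behind it; y points along the fingers, x is the direction in which the jaws open and shut, and the axes are right-handed (so a half turn about y gives the same grasp; the last joint's range is limited). The gripper opens to 87 mm and grips with 3 to 60 N. Pads are 19 mm wide; open, the fingers measure 117 mm over their backs; the gripper's body (75 mm by 190 mm) begins 51 mm behind the grasp point.
Start: joints at [-1.205, 0.332, -0.065, 1.46, 0.022, 1.35, -0.088], TCP at [0.237, 0.578, 0.223] pointing down, gripper open.
Joint ranges: [-2.6, 2.6], [-0.5, 2.12], [-1.47, 1.34], [0.16, 2.42], [-1.27, 4.41], [0.06, 2.06], [-2.6, 2.6]. Speed limits (rad/s): [2.22, 2.22, 2.79, 2.79, 3.14, 3.14, 3.14].

### API

Orientations are given as a unit quaternion [x, y, z, w].
In Python, from bench import * gives the robot as it stands.
- The arm moves only by the tool jog_arm, never from a script. Its argument "commands" is a list of rows, each an object with "translation": the shift along the world's x, y, z in mm, a list of three; "twist": the turn about the world's z in rad. A call has 1 to 20 rows; each row shifts and turns the commanded pose from where the row before left it; what a row does not reach is not made up. A row lasts 1/10 s, in which the tool goes at most 50 mm and 8.59 degrees, less where a joint would pass 70% of its speed; a pose out of reach is approached as far as the arm can. A call is refused whole if a number of a shift passes 50 or a number of a turn 0.15, either way. A call with a gripper value outside its range is refused whole. "grip" is the closure, from 0 (fully open) to 1 (shut), set as the call begins (left out, the last holds). The fingers move at their own pace and stop on an object; "grip_force" is the grip in N (left out, the last holds). Time passes only in rows, so rows that do not move let the fingers close. It gives the time, the measured TCP pose, the force and the opening at its end, in the units of the state.
- read_state(): the state, without advancing time (a new reading comes with each control period).
- camera(name): name is "scene" or "top" or "wrist"; returns a dict with "img" (384x512x3 uint8, red, green, blue), "fx", "fy", "cx", "cy" (pixels), "cam_to_world" (4x4, takes a point from camera to world coordinates). Camera axes: x right, y down, z forward; pixel columns grow to the right and rows downward; lengths in m; the calibration is good to about 2 mm. The wrist camera is an equidistant fisheye: a pixel r from the principal point sees the ray r / f radians off the axis. A picture is of the moment at which its call begins. There is no depth.
- close_job(): hands the job in, once; it reports no verdict.
The state is a dict: "time": time; "joint_positions": joint angles; "joint_vel": joint speeds; "joint_torque": joint torques, N m; "ee_pos": TCP position; "eef_rot": TCP orientation; "ft_force": force on the tool from outside, world axes, zero at the start; "torque": the same for the moment, N m; "width": finger opening in m.
Only numpy, scipy, OpenCV 4.12 (cv2) and the standard library are available. Lean on these libraries where they do the work, as an engineer would, in place of code of your own. Each camera call takes 0.05 s, during which the arm holds its last target.

### The job

First flip the isolator's lever from its green ON side over to its red OFF side, before any socket goes onto the nut. Then try the socket drivers on the hex nut in the yellow ring until you find the one that goes fully down onto the washer; stand any that does not fit back on a free post of the socket tray, so that the other two end up there upright. Finish still gripping the fitting driver, upright and fully seated on the nut (do not let go), and leave the other things on the bench where they are.

Things in the scene. Friction and masses are not known exactly. Their poses are not given: they have to be found in the camera images.
- isolator (a joint): Isolator lever: 0 rad = ON (leans over the green patch), 0.6 upright, 1.2 = OFF (leans over the red patch). It starts ON. Over-centre: pushed past upright it falls to the other stop by itself; about 1 N at the knob moves it. It counts as off above 1.05.
- isolator_pivot (a point): Lever pivot, top centre of the grey isolator box (130 x 90 mm, 66 mm high, fixed), 70 mm above the bench. +x is level and points from the green ON side to the red OFF side; the lever swings in the x-z plane. Lever: 10 mm rod with a black ball knob, 28 mm across, its centre 75 mm from the pivot (ON: 42 mm to -x, 62 mm above the pivot).
- nut_seat (a point): Centre of the washer face (44 mm across) under the nut to work on, the middle one of three, in the yellow ring; 26 mm above the bench, z up. Hex nut, fixed, 18 mm high, top 4 mm coned for lead-in, two flats square to this point's x (corners on +y, -y). One of three sizes stands here, drawn anew each time: 16 mm across flats with stud end 46 mm above this point; 21 mm, 34 mm; 26 mm, 22 mm.
- base_plate: Fixed aluminium plate, 180 x 270 mm, 20 mm thick; its origin lies on the bench 26 mm under nut_seat, same axes. The other two nuts, not to be worked on, stand on it 85 mm to either side along y. A motor and brackets stand at x = 70 to 115 mm, up to 72 mm above the bench.
- handle_small (a point): Centre of the magenta square handle (26 x 26 mm, 52 mm tall) of the small socket driver, z up, x and y square to its faces; mouth of the socket 82 mm below. Hex bore 18.8 mm across flats, 50 mm deep, two flats square to x (corners on +y, -y). Fits only the 16 mm nut. On a bigger nut it stops with its mouth about 15 to 18 mm above the washer.
- driver_small: The small (magenta) driver, loose, about 140 g, 108 mm tall: handle on top, below it a steel socket 27 mm across and 56 mm long, open downwards. Origin at the centre of its mouth, z up. It starts mouth down over one of the tray's posts (which one varies), turned up to 0.4 rad from the tray.
- handle_medium (a point): Centre of the blue square handle (26 x 26 mm, 52 mm tall) of the medium socket driver, z up, x and y square to its faces; mouth of the socket 82 mm below. Hex bore 23.8 mm across flats, 38 mm deep, two flats square to x (corners on +y, -y). Fits only the 21 mm nut. Its mouth stops about 15 mm above the washer on the 26 mm nut, 8 mm on the 16 mm nut (stud too long).
- driver_medium: The medium (blue) driver, loose, about 190 g, 108 mm tall: handle on top, below it a steel socket 32 mm across and 56 mm long, open downwards. Origin at the centre of its mouth, z up. It starts mouth down over one of the tray's posts (which one varies), turned up to 0.4 rad from the tray.
- handle_large (a point): Centre of the orange square handle (26 x 26 mm, 52 mm tall) of the large socket driver, z up, x and y square to its faces; mouth of the socket 82 mm below. Hex bore 28.8 mm across flats, 26 mm deep, two flats square to x (corners on +y, -y). Fits only the 26 mm nut. On smaller nuts the longer stud stops its mouth 8 mm (21 mm nut) or 20 mm (16 mm nut) above the washer.
- driver_large: The large (orange) driver, loose, about 260 g, 108 mm tall: handle on top, below it a steel socket 37 mm across and 56 mm long, open downwards. Origin at the centre of its mouth, z up. It starts mouth down over one of the tray's posts (which one varies), turned up to 0.4 rad from the tray.
- post_1 (a point): Foot of post 1 of the black socket tray (fixed, 250 x 75 mm, top 12 mm above the bench), on the tray's top, z up, x along the tray. Posts are 13 mm across, 16 mm tall with a tapered tip, 85 mm apart in a row.
- post_2 (a point): Foot of post 2 of the black socket tray (fixed, 250 x 75 mm, top 12 mm above the bench), on the tray's top, z up, x along the tray. Posts are 13 mm across, 16 mm tall with a tapered tip, 85 mm apart in a row.
- post_3 (a point): Foot of post 3 of the black socket tray (fixed, 250 x 75 mm, top 12 mm above the bench), on the tray's top, z up, x along the tray. Posts are 13 mm across, 16 mm tall with a tapered tip, 85 mm apart in a row.
- printed_gear: Bystander: loose magenta printed gear, about 46 mm across, 24 mm high; origin at the centre of its underside. Leave it alone.
- screwdriver: Bystander: loose green-handled screwdriver, 130 mm long, lying; origin under its middle. Leave it alone.
- grease_jar: Bystander: loose amber jar, 48 mm across, 55 mm high; origin at the centre of its underside. Leave it alone.
- wrench: Bystander: loose steel wrench, 160 mm long, lying; origin under its middle. Leave it alone.
- printed_bracket: Bystander: loose magenta printed L-bracket, 60 x 40 x 40 mm; origin at the centre of its underside. Leave it alone.

How it is judged:
By the outcome, as a careful person would: the job done as asked, in the order asked, and still so for the second after the job is handed in, while the arm keeps its last pose, push and grip.
It also fails if it takes over 67 s, if anything falls off the work surface, if the arm or the gripper's body presses on something with over 40 N, if the wrist force passes 120 N, or if a joint passes its speed limit or range.

## Working session

There is one attempt and no reset: what is moved stays moved. The work goes in short steps, Python scripts to look and compute and a tool call to move; the robot and the scene stay as the last step left them, time stands still between calls to the robot, and variables do not carry over. Pictures are saved under pics/ and viewed, and the job is handed in when it is done.

Besides the shell and the picture viewer there is one more tool, called after ">>>" as name(argument=value, ...), one argument or row to a line, values as JSON. jog_arm: Moves the arm, as the interface text tells. Its arguments: {"type":"object","properties":{"commands":{"type":"array"},"grip":{"type":"number"},"grip_force":{"type":"number"}},"required":["commands"]}

```bash
mkdir -p pics; ls
cat > h.py <<'E'
from bench import *
import numpy as np, cv2
def snap(n,f):
    c=camera(n); cv2.imwrite(f'pics/{f}.png',c['img'][:,:,::-1]); np.savez(f'pics/{f}.npz',**c); return c
def load(f): return dict(np.load(f'pics/{f}.npz'))
def ray(c,u,v,fish=False):
    x=(u-c['cx'])/c['fx']; y=(v-c['cy'])/c['fy']
    if fish:
        r=np.hypot(x,y); s=np.sin(r)/r if r>1e-9 else 1; d=np.array([x*s,y*s,np.cos(r)])
    else: d=np.array([x,y,1.])
    T=c['cam_to_world']; d=T[:3,:3]@d; return T[:3,3],d/np.linalg.norm(d)
def onz(c,u,v,z,fish=False):
    o,d=ray(c,u,v,fish); return o+d*(z-o[2])/d[2]
def tri(rays):
    A=0;b=0
    for o,d in rays:
        P=np.eye(3)-np.outer(d,d);A=A+P;b=b+P@o
    p=np.linalg.solve(A,b)
    return p,[np.linalg.norm((np.eye(3)-np.outer(d,d))@(p-o)) for o,d in rays]
def proj(c,p,fish=False):
    T=c['cam_to_world'];q=T[:3,:3].T@(np.array(p)-T[:3,3])
    if fish:
        r=np.hypot(q[0],q[1]);th=np.arctan2(r,q[2]);s=th/max(r,1e-12);return c['cx']+c['fx']*q[0]*s,c['cy']+c['fy']*q[1]*s
    return c['cx']+c['fx']*q[0]/q[2],c['cy']+c['fy']*q[1]/q[2]
E
python3 - <<'E'
from h import *
for n in ('scene','top','wrist'):
    c=snap(n,n+'0');print(n,c['fx'],c['cx'],c['cy'],np.round(c['cam_to_world'],3).tolist())
print(read_state())
E
```

```text
pics
scene 465.4394341480953 253.06275684647235 188.44294794976764 [[0.483, 0.709, -0.514, 1.206], [0.875, -0.403, 0.268, -0.316], [-0.017, -0.579, -0.815, 1.163], [0.0, 0.0, 0.0, 1.0]]
top 469.1603802801595 252.78719501917098 193.3254501980364 [[0.007, -0.98, 0.2, 0.244], [-1.0, -0.007, -0.003, 0.006], [0.005, -0.199, -0.98, 1.476], [0.0, 0.0, 0.0, 1.0]]
wrist 297.3186396354542 257.4980971870333 194.04297717029428 [[0.379, 0.887, 0.263, 0.163], [0.925, -0.364, -0.109, 0.608], [-0.001, 0.285, -0.959, 0.383], [0.0, 0.0, 0.0, 1.0]]
{'time': 0.15, 'joint_positions': array([-1.20460161,  0.33273394, -0.06470845,  1.46070253,  0.02157504,
        1.34991209, -0.08849897]), 'joint_vel': array([-0.0005499 , -0.00224491, -0.00148552, -0.00187671, -0.00027467,
        0.00081841,  0.00206493]), 'joint_torque': array([ 5.56787454e-04, -6.23632550e+01,  2.45999882e-02, -3.90140605e+01,
       -6.13458152e-02,  3.73727165e-02,  1.18838361e-04]), 'ee_pos': array([0.23680206, 0.57810127, 0.2219541 ]), 'eef_rot': array([ 0.58738012,  0.39369178, -0.39430853, -0.58695158]), 'ft_force': array([-0.10983698, -0.11160511,  0.03267854]), 'torque': array([ 0.05002198, -0.07268262, -0.03050835]), 'width': 0.08705750562609017}
```

View pics/scene0.png

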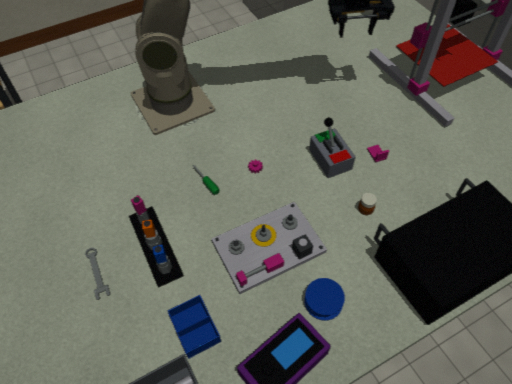

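View pics/top0.png

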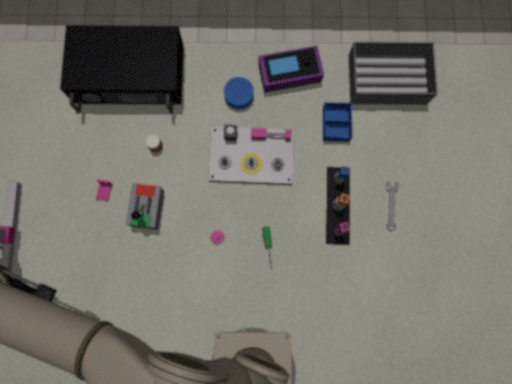

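View pics/wrist0.png

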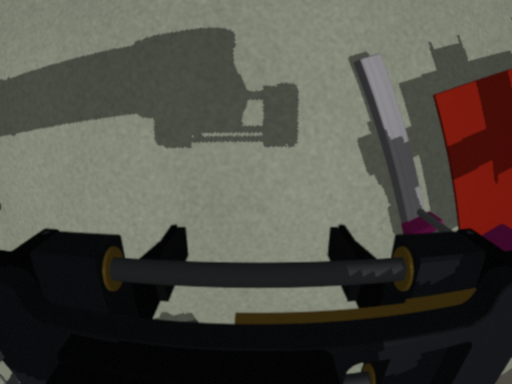

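Run:
```python
import cv2,numpy as np
s=cv2.imread('pics/scene0.png');t=cv2.imread('pics/top0.png')
r=lambda im,x,y,w,h,k:cv2.resize(im[y:y+h,x:x+w],None,fx=k,fy=k,interpolation=cv2.INTER_CUBIC)
cv2.imwrite('pics/z1.png',np.hstack([r(s,205,195,130,100,3),r(t,205,120,100,75,4)]))
cv2.imwrite('pics/z2.png',np.hstack([r(s,120,190,70,100,5),r(t,320,160,70,100,5)]))
cv2.imwrite('pics/z3.png',np.hstack([r(s,300,110,70,70,5),r(t,110,170,70,70,5)]))
```

```text
(no output)
```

View pics/z1.png

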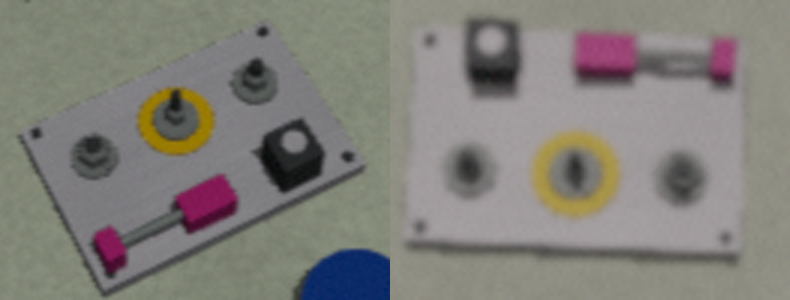

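View pics/z2.png

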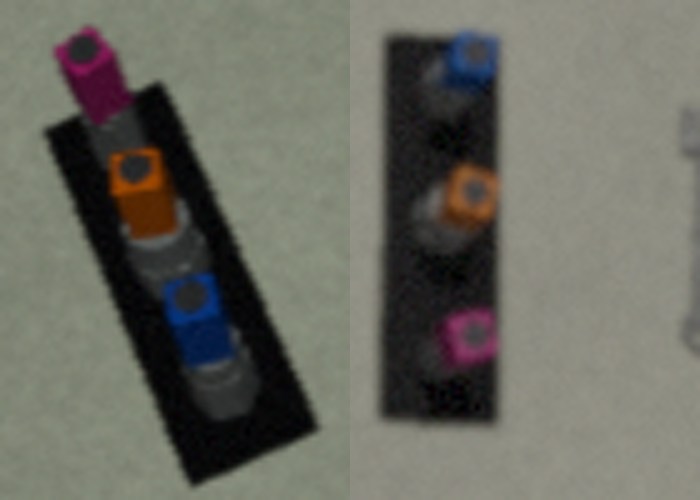

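View pics/z3.png

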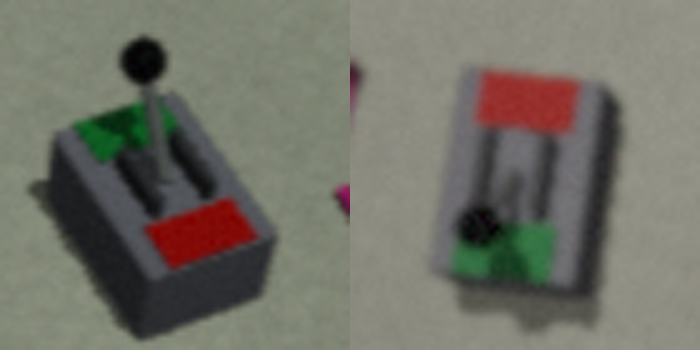

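Run:
```python
from h import *
s=load('scene0');t=load('top0')
P={'mag':((136.6,200),(345,226.8)),'ora':((147,223.4),(345.2,198.2)),'blu':((158,249),(345.6,170.6)),
'knob':((328.6,122),(136,215)),'studtop':((205+175/3,195+93/3),(205+185/4,120+157/4)),'washer':((205+176/3,195+121/3),(205+185/4,120+174/4)),
'n_left':((205+255/3,195+62/3),(205+79/4,120+155/4)),'n_right':((205+93/3,195+141/3),(205+292/4,120+178/4))}
for k,(a,b) in P.items():
    p,e=tri([ray(s,*a),ray(t,*b)]);print(k,np.round(p*1000,1),np.round(np.array(e)*1000,1))
def poly(c,pts,z): return [np.round(onz(c,*q,z)*1000,1)[:2].tolist() for q in pts]
print('plate top',poly(t,[(205+(412-390)/4,120+27/4),(205+(742-390)/4,120+35/4),(205+(738-390)/4,120+258/4),(205+(407-390)/4,120+247/4)],.02))
print('ring',onz(t,205+185/4,120+174/4,.022),onz(s,205+176/3,195+121/3,.022))
print('plate scn',poly(s,[(205+18/3,195+137/3),(205+268/3,195+22/3),(205+365/3,195+168/3),(205+106/3,195+293/3)],.02))
print('tray top',poly(t,[(320+35/5,160+33/5),(320+150/5,160+35/5),(320+147/5,160+422/5),(320+30/5,160+417/5)],.012))
print('tray scn',poly(s,[(120+45/5,190+130/5),(120+160/5,190+83/5),(120+318/5,190+428/5),(120+193/5,190+487/5)],.012))
print('iso top',poly(t,[(110+(463-350)/5,170+67/5),(110+(610-350)/5,170+82/5),(110+(590-350)/5,170+290/5),(110+(435-350)/5,170+270/5)],.066))
print('iso scn',poly(s,[(300+52/5,110+132/5),(300+172/5,110+95/5),(300+275/5,110+238/5),(300+148/5,110+280/5)],.066))
```

```text
mag [ 423.2 -267.3  117. ] [1.2 1.2]
ora [ 507.9 -270.2  118.5] [1.4 1.4]
blu [ 592.2 -273.9  117.8] [1.8 1.8]
knob [451.7 340.3 129.9] [1.1 1.1]
studtop [639.1   7.3  67.5] [0.9 0.9]
washer [639.4   7.7  16.3] [1.3 1.3]
n_left [642.4  90.5  59.6] [1.2 1.2]
n_right [631.  -76.1  38.8] [2.4 2.4]
plate top [[760.8, 140.2], [756.1, -128.8], [569.9, -123.7], [576.8, 139.7]]
ring [0.63738274 0.00643654 0.022     ] [0.64263302 0.00736661 0.022     ]
plate scn [[584.1, -128.7], [589.4, 141.6], [769.3, 134.0], [760.1, -129.4]]
tray top [[631.7, -237.9], [630.9, -312.1], [381.6, -301.6], [384.2, -228.6]]
tray scn [[387.6, -300.9], [390.1, -229.7], [639.5, -238.2], [638.0, -309.8]]
iso top [[559.3, 371.1], [550.5, 280.3], [421.9, 286.5], [433.4, 380.8]]
iso scn [[428.0, 298.0], [439.4, 380.9], [566.4, 368.1], [555.3, 283.4]]
```

Run:
```python
from h import *
from scipy.spatial.transform import Rotation as R
print(R.from_quat(read_state()['eef_rot']).as_matrix().round(3))
```

```text
[[ 0.379 -0.    -0.925]
 [ 0.925 -0.001  0.379]
 [-0.001 -1.    -0.   ]]
```

>>> jog_arm(
  commands=[
    {"translation":[20,-30,0],"twist":0.048},
    {"translation":[20,-30,0],"twist":0.048},
    {"translation":[20,-30,0],"twist":0.048},
    {"translation":[20,-30,0],"twist":0.048},
    {"translation":[20,-30,0],"twist":0.048},
    {"translation":[20,-30,0],"twist":0.048},
    {"translation":[20,-30,0],"twist":0.048},
    {"translation":[20,-30,0],"twist":0.048},
    {"translation":[0,0,-30],"twist":0},
    {"translation":[0,0,-30],"twist":0},
    {"translation":[0,0,-30],"twist":0},
    {"translation":[0,0,-5],"twist":0},
  ],
  grip=1,
)

```text
time: 1.35
ee_pos: [0.3953, 0.3367, 0.1243]
eef_rot: [0.501, 0.497, -0.501, -0.501]
ft_force: [-0.1, 0.5, -0.4]
width: 0.0027
```

Run:
```python
from h import *
snap('wrist','w1')
print(read_state()['ee_pos'])
```

```text
[0.39580419 0.33727989 0.12547471]
```

View pics/w1.png

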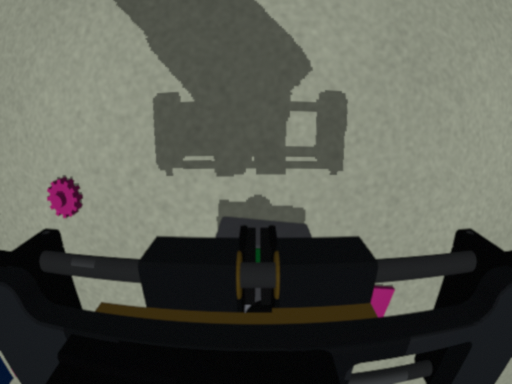

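>>> jog_arm(
  commands=[
    {"translation":[15,0,0],"twist":0},
    {"translation":[15,0,0],"twist":0},
    {"translation":[13,0,0],"twist":0},
    {"translation":[13,-1,0],"twist":0},
    {"translation":[13,-1,0],"twist":0},
    {"translation":[13,-1,0],"twist":0},
    {"translation":[13,-1,0],"twist":0},
    {"translation":[10,-1,0],"twist":0},
    {"translation":[0,0,0],"twist":0},
    {"translation":[-10,0,0],"twist":0},
    {"translation":[-20,0,20],"twist":0},
    {"translation":[0,0,50],"twist":0},
  ],
)

```text
time: 2.6
ee_pos: [0.4663, 0.3327, 0.1939]
eef_rot: [-0.5, -0.496, 0.503, 0.501]
ft_force: [0.5, 0.8, 0.1]
width: 0.0004
```

Run:
```python
from h import *
snap('scene','s2');snap('top','t2')
s=cv2.imread('pics/s2.png');t=cv2.imread('pics/t2.png')
r=lambda im,x,y,w,h,k:cv2.resize(im[y:y+h,x:x+w],None,fx=k,fy=k,interpolation=cv2.INTER_CUBIC)
cv2.imwrite('pics/z4.png',np.hstack([r(s,290,90,90,90,4),r(t,100,160,90,90,4)]))
```

```text
(no output)
```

View pics/z4.png

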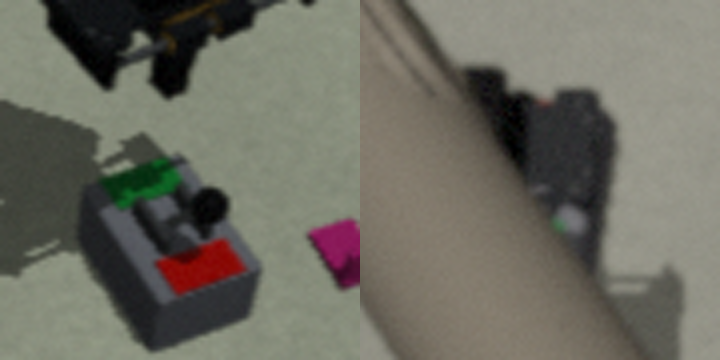

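The scene view shows the lever's knob at about (342, 142), now away from the green side. I'll check that against the predicted OFF position.

Run:
```python
from h import *
c=load('s2')
for th in (0,.6,.9,1.2):
    a=th-.6;print(th,proj(c,[.495+.075*np.sin(a),.333-.0055*np.sin(a),.07+.075*np.cos(a)]))
```

```text
0 (np.float64(327.35072760897594), np.float64(122.34826176292194))
0.6 (np.float64(335.1183557607624), np.float64(128.79187127090955))
0.9 (np.float64(338.8672153857068), np.float64(134.65820319837403))
1.2 (np.float64(342.00457143705535), np.float64(141.59520989045586))
```

>>> jog_arm(
  commands=[
    {"translation":[10,-25,30],"twist":0},
    {"translation":[24,-36,26],"twist":0},
    {"translation":[24,-36,0],"twist":0},
    {"translation":[24,-36,0],"twist":0},
    {"translation":[24,-36,0],"twist":0},
    {"translation":[24,-36,0],"twist":0},
    {"translation":[24,-36,0],"twist":0},
    {"translation":[24,-36,0],"twist":0},
    {"translation":[16,-30,0],"twist":0},
    {"translation":[10,-17,0],"twist":0},
    {"translation":[0,0,0],"twist":0},
    {"translation":[0,0,0],"twist":0},
  ],
  grip=0,
)

```text
time: 3.9
ee_pos: [0.6752, 0.0108, 0.2532]
eef_rot: [-0.501, -0.499, 0.499, 0.501]
ft_force: [-0.4, 0.7, 0.3]
width: 0.0843
```

Run:
```python
from h import *
snap('wrist','w3');
print(read_state()['ee_pos'])
```

```text
[0.67511587 0.01155331 0.253376  ]
```

View pics/w3.png

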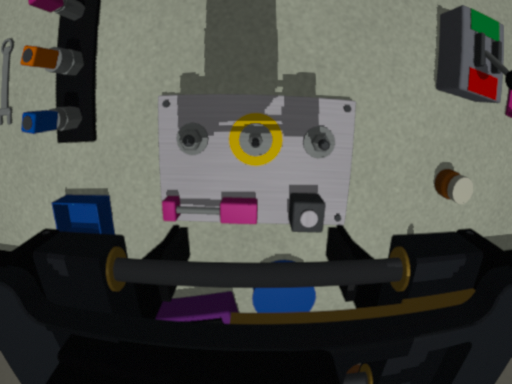

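>>> jog_arm(
  commands=[
    {"translation":[0,-25,-10],"twist":0},
    {"translation":[0,-45,-15],"twist":0},
    {"translation":[0,-30,-10],"twist":0},
    {"translation":[0,0,0],"twist":0},
    {"translation":[0,0,0],"twist":0},
    {"translation":[0,0,0],"twist":0},
  ],
)

```text
time: 4.55
ee_pos: [0.676, -0.0875, 0.2188]
eef_rot: [-0.5, -0.5, 0.499, 0.501]
ft_force: [-0.6, 0.1, -0.0]
width: 0.0868
```

Run:
```python
from h import *
snap('wrist','w4');
print(read_state()['ee_pos'])
r=lambda im,x,y,w,h,k:cv2.resize(im[y:y+h,x:x+w],None,fx=k,fy=k,interpolation=cv2.INTER_CUBIC)
a=cv2.imread('pics/w3.png')
cv2.imwrite('pics/z5.png',r(a,160,90,200,140,4))
```

```text
[ 0.67604017 -0.08758029  0.21884735]
```

View pics/w4.png

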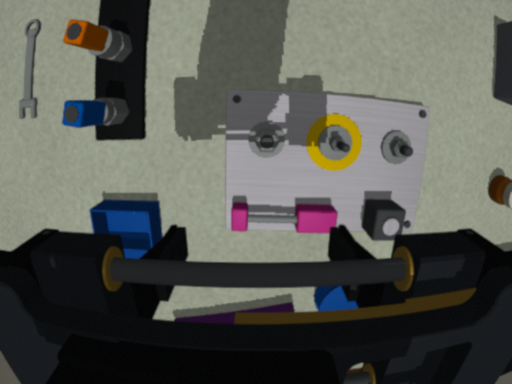

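View pics/z5.png

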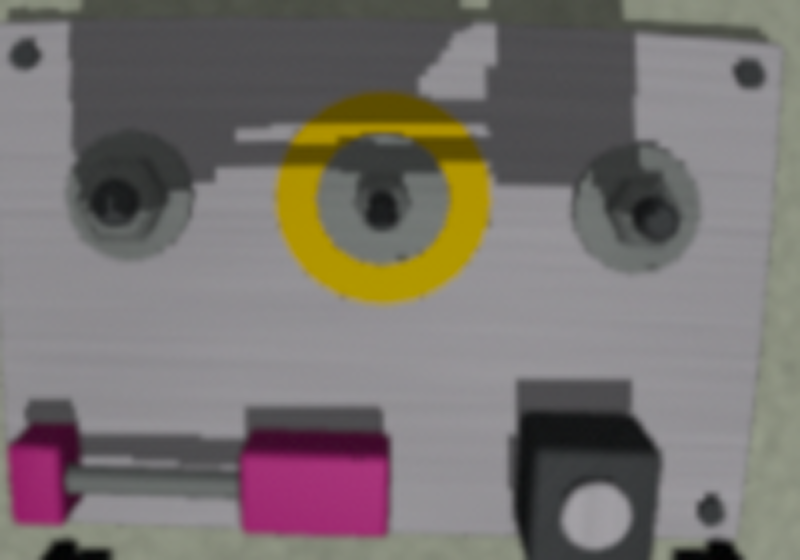

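Run:
```python
from h import *
r=lambda im,x,y,w,h,k:cv2.resize(im[y:y+h,x:x+w],None,fx=k,fy=k,interpolation=cv2.INTER_CUBIC)
rays=[]
for f in('w3','w4'):
    c=load(f);h=cv2.cvtColor(c['img'],cv2.COLOR_RGB2HSV)
    m=cv2.inRange(h,(22,150,60),(32,255,255))
    m[230:]=0
    cs,_=cv2.findContours(m,cv2.RETR_EXTERNAL,cv2.CHAIN_APPROX_NONE);k=max(cs,key=cv2.contourArea)
    # project contour to plane z=.021 -> circle fit
    for z in (.020,.022):
        P=np.array([onz(c,*q[0],z,True)[:2] for q in k])
        P=cv2.convexHull((P*1e4).astype(np.float32))[:,0]/1e4
        A=np.c_[2*P,np.ones(len(P))];s=np.linalg.lstsq(A,(P**2).sum(1),rcond=None)[0]
        print(f,z,s[:2]*1e3,np.sqrt(s[2]+s[0]**2+s[1]**2)*1e3)
    e=cv2.fitEllipse(cv2.convexHull(k));print(e)
    rays.append(ray(c,*proj(c,[s[0],s[1],.022],True),True))
    # washer hex pics
a=cv2.imread('pics/w4.png');cv2.imwrite('pics/z6.png',r(a,225,85,200,140,4))
print(tri(rays))
```

```text
w3 0.02 [636.9010634    8.05355514] 35.168728545111826
w3 0.022 [636.69294901   8.06670147] 34.9906227074752
((255.31625366210938, 138.83645629882812), (52.13384246826172, 53.082069396972656), 82.22616577148438)
w4 0.02 [636.95393506   8.31878632] 35.22232173082737
w4 0.022 [636.7291968    7.78515847] 35.02686788202897
((333.6874694824219, 141.86878967285156), (54.243900299072266, 56.07933807373047), 11.123701095581055)
(array([0.63682218, 0.00805923, 0.02097301]), [np.float64(2.2276486123611324e-05), np.float64(2.227648612351235e-05)])
```

View pics/z6.png

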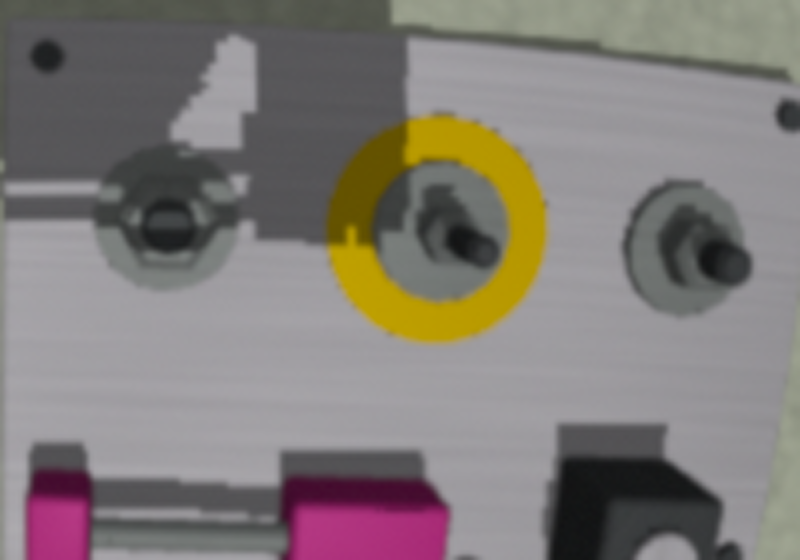

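Run:
```python
from h import *
a=load('w3');b=load('w4')
print('stud',tri([ray(a,255,142.5,True),ray(b,345.3,147,True)]))
print('studL',tri([ray(a,160+656/4,90+217/4,True),ray(b,225+730/4,85+263/4,True)]))
print('studR',tri([ray(a,160+115/4,90+203/4,True),ray(b,225+168/4,85+226/4,True)]))
for c,l in((a,[(160+25/4,90+53/4),(160+750/4,90+73/4),(160+711/4,90+511/4)]),(b,[(225+47/4,85+56/4),(225+790/4,85+117/4)])):
    P=[onz(c,*q,.0205,True)*1e3 for q in l];print(np.round(P,1).tolist())
    d=P[1]-P[0];print('yaw y',-np.arctan2(d[0],d[1]))
    if len(P)>2:d=P[2]-P[1];print('yaw x',np.arctan2(d[1],d[0]))
# washers left/right circles (centres, z=.026): w3
L=onz(a,160+636/4,90+208/4,.026,True);R=onz(a,160+130/4,90+195/4,.026,True);print(L*1e3,R*1e3,-np.arctan2(*(L-R)[:2]),(L+R)/2)
L=onz(b,225+685/4,85+248/4,.026,True);R=onz(b,225+166/4,85+218/4,.026,True);print(L*1e3,R*1e3,-np.arctan2(*(L-R)[:2]),(L+R)/2)
```

```text
stud (array([0.63622733, 0.00804729, 0.06824979]), [np.float64(0.00026686262976590217), np.float64(0.0002668626297661649)])
studL (array([0.63922296, 0.09286981, 0.05575051]), [np.float64(0.0002764166611353803), np.float64(0.0002764166611354048)])
studR (array([ 0.63488807, -0.07645923,  0.04317459]), [np.float64(0.00011925265779589734), np.float64(0.00011925265779578433)])
[[584.8, -111.5, 20.5], [592.9, 132.6, 20.5], [749.6, 127.5, 20.5]]
yaw y -0.03322931835297033
yaw x -0.03280113658715577
[[585.5, -111.8, 20.5], [593.5, 132.5, 20.5]]
yaw y -0.032936163790964534
[639.62139578  92.7240085   26.        ] [634.29766206 -75.22914786  26.        ] -0.03168711986877342 [0.63695953 0.00874743 0.026     ]
[639.28314559  91.825652    26.        ] [634.30606586 -76.48073309  26.        ] -0.029562929049072557 [0.63679461 0.00767246 0.026     ]
```

>>> jog_arm(
  commands=[
    {"translation":[-15,-15,20],"twist":0},
    {"translation":[-30,-30,20],"twist":0},
    {"translation":[-30,-30,10],"twist":0},
    {"translation":[-30,-30,0],"twist":0},
    {"translation":[-30,-30,0],"twist":0},
    {"translation":[-30,-30,0],"twist":0},
    {"translation":[-11,-14,0],"twist":0},
    {"translation":[0,0,0],"twist":0},
    {"translation":[0,0,0],"twist":0},
    {"translation":[0,0,0],"twist":0},
  ],
)

```text
time: 5.6
ee_pos: [0.5011, -0.2672, 0.2682]
eef_rot: [-0.5, -0.5, 0.499, 0.5]
ft_force: [0.7, -0.1, -0.5]
width: 0.0874
```

Run:
```python
from h import *
snap('wrist','w5');
print(read_state()['ee_pos'])
```

```text
[ 0.50097465 -0.26748264  0.26811548]
```

View pics/w5.png

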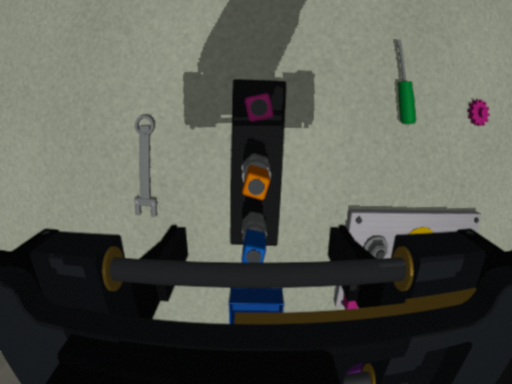

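>>> jog_arm(
  commands=[
    {"translation":[-5,-20,-10],"twist":0},
    {"translation":[-5,-40,-15],"twist":0},
    {"translation":[0,-20,-5],"twist":0},
    {"translation":[0,0,0],"twist":0},
    {"translation":[0,0,0],"twist":0},
    {"translation":[0,0,0],"twist":0},
  ],
)

```text
time: 6.25
ee_pos: [0.4908, -0.3477, 0.2385]
eef_rot: [-0.501, -0.5, 0.499, 0.501]
ft_force: [-0.1, -0.4, 0.3]
width: 0.0872
```

Run:
```python
from h import *
snap('wrist','w6');
print(read_state()['ee_pos'])
```

```text
[ 0.49074101 -0.34774666  0.23863404]
```

View pics/w6.png

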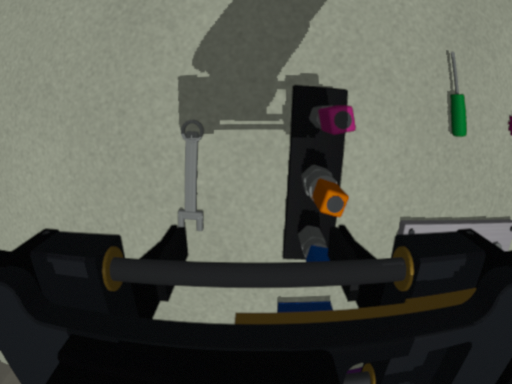

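Run:
```python
from h import *
r=lambda im,x,y,w,h,k:cv2.resize(im[y:y+h,x:x+w],None,fx=k,fy=k,interpolation=cv2.INTER_CUBIC)
a=cv2.imread('pics/w5.png');b=cv2.imread('pics/w6.png')
im=np.hstack([r(a,235,82,50,50,8),r(b,305,92,50,50,8)]);cv2.imwrite('pics/z7.png',im)
for f,(x0,y0) in (('w5',(235,82)),('w6',(305,92))):
    c=load(f);h=cv2.cvtColor(c['img'],cv2.COLOR_RGB2HSV)
    m=cv2.inRange(h,(145,100,40),(172,255,255));m2=np.zeros_like(m);m2[y0:y0+50,x0:x0+52]=m[y0:y0+50,x0:x0+52]
    cs,hi=cv2.findContours(m2,cv2.RETR_CCOMP,cv2.CHAIN_APPROX_NONE)
    for k in cs:
        if cv2.contourArea(k)>15:print(f,cv2.contourArea(k),cv2.minAreaRect(k),cv2.fitEllipse(k)[:2])
```

```text
w5 591.0 ((258.7536315917969, 107.0170669555664), (25.3530216217041, 25.632394790649414), 77.90524291992188) ((258.7097473144531, 106.93989562988281), (28.024539947509766, 28.44216537475586))
w5 222.0 ((258.5000305175781, 107.00001525878906), (16.263456344604492, 16.26345443725586), 45.0) ((258.53533935546875, 107.06011199951172), (16.593297958374023, 17.232093811035156))
w6 855.0 ((336.7056579589844, 119.43017578125), (28.99472999572754, 34.031951904296875), 79.3803482055664) ((336.7220153808594, 118.99947357177734), (29.904605865478516, 37.660301208496094))
w6 244.5 ((342.7500305175781, 119.7500228881836), (17.677669525146484, 16.970561981201172), 45.0) ((342.5360107421875, 119.75363159179688), (17.405139923095703, 18.04941177368164))
```

View pics/z7.png

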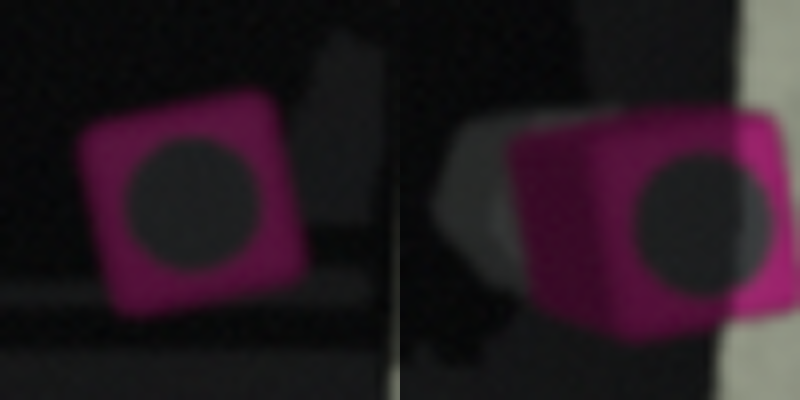

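Run:
```python
from h import *
a=load('w5');b=load('w6')
p,e=tri([ray(a,258.55,107.05,True),ray(b,342.65,119.75,True)]);print('top',p*1e3,np.array(e)*1e3)
bx=cv2.boxPoints(((258.75,107.0),(26.3,26.6),77.9))
P=np.array([onz(a,*q,p[2],True)*1e3 for q in bx]);print(P.round(1).tolist(),np.linalg.norm(np.diff(P,axis=0),axis=1))
for i in range(3):
    d=P[i+1]-P[i];print(np.degrees(np.arctan2(d[1],d[0])),np.arctan2(d[1],d[0]))
# tray corners
for c,l in((a,[(234,80.5),(285.5,82.5)]),(b,[(293,85.5),(347,90.5)])):
    print(np.round([onz(c,*q,.012,True)*1e3 for q in l],1).tolist())
```

```text
top [ 420.66433454 -266.10577839  120.62084385] [0.02556522 0.02556522]
[[410.0, -282.0, 120.6], [404.3, -255.4, 120.6], [431.0, -249.7, 120.6], [436.8, -276.5, 120.6]] [27.21429304 27.34962937 27.43944315]
102.16805512277129 1.7831689522514185
12.082761493925895 0.2108839708021957
-77.75373749623563 -1.3570587250406838
[[382.5, -299.4, 12.0], [385.3, -228.3, 12.0]]
[[381.4, -301.7, 12.0], [384.7, -229.2, 12.0]]
```

>>> jog_arm(
  commands=[
    {"translation":[-15,18,-10],"twist":0.05},
    {"translation":[-25,30,-15],"twist":0.06},
    {"translation":[-20,24,-15],"twist":0.06},
    {"translation":[-10,9.6,-10],"twist":0.041},
    {"translation":[0,0,-15],"twist":0},
    {"translation":[0,0,-15],"twist":0},
    {"translation":[0,0,0],"twist":0},
    {"translation":[0,0,0],"twist":0},
  ],
)

```text
time: 7.1
ee_pos: [0.4201, -0.2672, 0.1589]
eef_rot: [0.446, 0.549, -0.549, -0.446]
ft_force: [1.5, -0.7, 1.3]
width: 0.0875
```

Run:
```python
from h import *
from scipy.spatial.transform import Rotation as R
snap('wrist','w7');s=read_state();print(s['ee_pos'],R.from_quat(s['eef_rot']).as_matrix().round(3))
```

```text
[ 0.42027697 -0.26747431  0.15921786] [[-0.205  0.001 -0.979]
 [ 0.979 -0.    -0.205]
 [-0.    -1.    -0.001]]
```

View pics/w7.png

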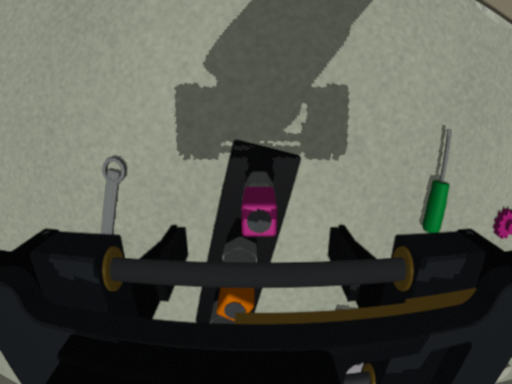

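>>> jog_arm(
  commands=[
    {"translation":[0.5,1.2,-20],"twist":0.004},
    {"translation":[0,0,-22],"twist":0},
    {"translation":[0,0,-22],"twist":0},
    {"translation":[0,0,-15],"twist":0},
    {"translation":[0,0,-5],"twist":0},
    {"translation":[0,0,0],"twist":0},
  ],
)

```text
time: 7.75
ee_pos: [0.4204, -0.2665, 0.0746]
eef_rot: [-0.445, -0.55, 0.55, 0.445]
ft_force: [0.6, 0.9, 1.3]
width: 0.0869
```

>>> jog_arm(
  commands=[
    {"translation":[0,0,0],"twist":0},
    {"translation":[0,0,0],"twist":0},
    {"translation":[0,0,0],"twist":0},
    {"translation":[0,0,0],"twist":0},
    {"translation":[0,0,0],"twist":0},
    {"translation":[0,0,0],"twist":0},
    {"translation":[0,0,0],"twist":0},
    {"translation":[0,0,0],"twist":0},
  ],
  grip=1,
  grip_force=30,
)

```text
time: 8.55
ee_pos: [0.4202, -0.2665, 0.0743]
eef_rot: [0.445, 0.55, -0.55, -0.445]
ft_force: [0.4, 0.5, 0.1]
width: 0.0309
```

>>> jog_arm(
  commands=[
    {"translation":[0,0,0],"twist":0},
    {"translation":[0,0,0],"twist":0},
    {"translation":[0,0,0],"twist":0},
    {"translation":[0,0,0],"twist":0},
  ],
)

```text
time: 8.95
ee_pos: [0.4202, -0.2665, 0.0743]
eef_rot: [-0.445, -0.55, 0.55, 0.445]
ft_force: [0.0, -0.2, -1.2]
width: 0.0259
```

>>> jog_arm(
  commands=[
    {"translation":[0,0,15],"twist":0},
    {"translation":[0,0,25],"twist":0},
    {"translation":[0,0,30],"twist":0},
    {"translation":[10,10,25],"twist":0},
    {"translation":[25,30,5],"twist":-0.03},
    {"translation":[30,38,0],"twist":-0.04},
    {"translation":[30,40,0],"twist":-0.04},
    {"translation":[30,40,0],"twist":-0.04},
    {"translation":[30,40,0],"twist":-0.04},
    {"translation":[30,38,0],"twist":-0.03},
    {"translation":[20,26,0],"twist":-0.023},
    {"translation":[11.8,12,0],"twist":0},
    {"translation":[0,0,0],"twist":0},
    {"translation":[0,0,0],"twist":0},
    {"translation":[0,0,0],"twist":0},
  ],
)

```text
time: 10.45
ee_pos: [0.6364, 0.0061, 0.1743]
eef_rot: [-0.509, -0.491, 0.492, 0.509]
ft_force: [-0.4, -1.0, -1.6]
width: 0.026
```

Run:
```python
from h import *
from scipy.spatial.transform import Rotation as R
snap('wrist','w8');snap('scene','s8');s=read_state();M=R.from_quat(s['eef_rot']).as_matrix();print(s['ee_pos'],s['width'],M.round(3),np.arctan2(-M[0,0],M[1,0]))
r=lambda im,x,y,w,h,k:cv2.resize(im[y:y+h,x:x+w],None,fx=k,fy=k,interpolation=cv2.INTER_CUBIC)
cv2.imwrite('pics/z8.png',np.hstack([r(cv2.imread('pics/s8.png'),210,150,110,110,3.5),r(cv2.imread('pics/w8.png'),205,150,110,110,3.5)]))
```

```text
[0.63658658 0.00629006 0.17452709] 0.026034240199203824 [[ 0.034  0.    -0.999]
 [ 0.999 -0.     0.034]
 [-0.    -1.    -0.   ]] -0.03438615888339482
```

View pics/z8.png

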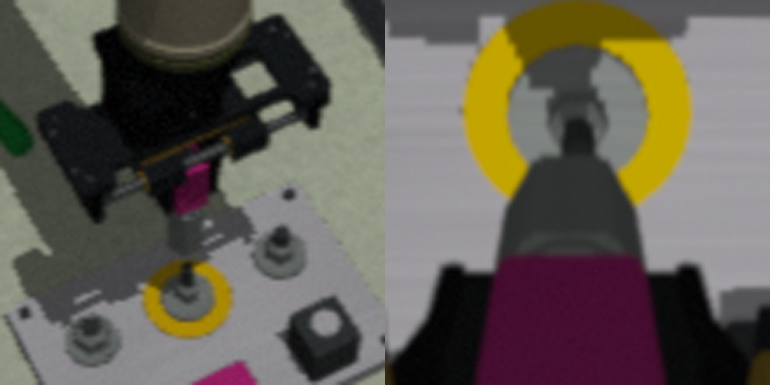

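>>> jog_arm(
  commands=[
    {"translation":[0,1.9,-10],"twist":0},
    {"translation":[0,0,-15],"twist":0},
    {"translation":[0,0,-8],"twist":0},
    {"translation":[0,0,0],"twist":0},
    {"translation":[0,0,0],"twist":0},
  ],
)

```text
time: 11.05
ee_pos: [0.6368, 0.0094, 0.141]
eef_rot: [-0.508, -0.492, 0.492, 0.508]
ft_force: [-0.7, -0.1, -0.2]
width: 0.0258
```

Run:
```python
from h import *
snap('wrist','w9');s=read_state();print(s['ee_pos'],s['ft_force'])
r=lambda im,x,y,w,h,k:cv2.resize(im[y:y+h,x:x+w],None,fx=k,fy=k,interpolation=cv2.INTER_CUBIC)
cv2.imwrite('pics/z9.png',r(cv2.imread('pics/w9.png'),205,140,110,110,5))
```

```text
[0.63715297 0.00936831 0.1415047 ] [ 0.33451175 -0.47412131 -1.51364691]
```

View pics/z9.png

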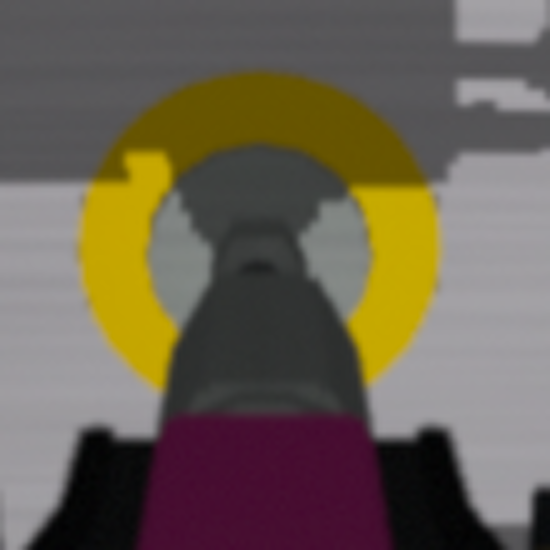

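>>> jog_arm(
  commands=[
    {"translation":[-0.3,-1.1,-5],"twist":0},
    {"translation":[0,0,-10],"twist":0},
    {"translation":[0,0,-10],"twist":0},
    {"translation":[0,0,-7],"twist":0},
    {"translation":[0,0,0],"twist":0},
    {"translation":[0,0,0],"twist":0},
  ],
)

```text
time: 11.7
ee_pos: [0.6366, 0.0083, 0.1091]
eef_rot: [-0.508, -0.492, 0.492, 0.508]
ft_force: [0.2, -0.5, -1.3]
width: 0.0261
```

Mouth is now about 3 mm above the nut top, stud inside the bore. Descending in small steps.

>>> jog_arm(
  commands=[
    {"translation":[0,0,-3],"twist":0},
    {"translation":[0,0,-3],"twist":0},
    {"translation":[0,0,-2],"twist":0},
    {"translation":[0,0,0],"twist":0},
  ],
)

```text
time: 12.1
ee_pos: [0.6365, 0.0083, 0.101]
eef_rot: [-0.508, -0.492, 0.492, 0.508]
ft_force: [0.7, -0.7, -1.5]
width: 0.0258
```

>>> jog_arm(
  commands=[
    {"translation":[0,0,-3],"twist":0},
    {"translation":[0,0,-3],"twist":0},
    {"translation":[0,0,-3],"twist":0},
    {"translation":[0,0,-2],"twist":0},
    {"translation":[0,0,0],"twist":0},
  ],
)

```text
time: 12.6
ee_pos: [0.6364, 0.0083, 0.0899]
eef_rot: [-0.508, -0.492, 0.492, 0.508]
ft_force: [-0.4, -0.1, -1.1]
width: 0.026
```

>>> jog_arm(
  commands=[
    {"translation":[0,0,-1],"twist":0},
    {"translation":[0,0,-1],"twist":0},
    {"translation":[0,0,0],"twist":0},
    {"translation":[0,0,0],"twist":0},
  ],
)

```text
time: 13.0
ee_pos: [0.6367, 0.0083, 0.0884]
eef_rot: [-0.508, -0.492, 0.492, 0.508]
ft_force: [-0.5, -1.0, -0.7]
width: 0.0257
```

>>> jog_arm(
  commands=[
    {"translation":[0,0,-0.5],"twist":0},
    {"translation":[0,0,-0.5],"twist":0},
    {"translation":[0,0,-0.5],"twist":0},
    {"translation":[0,0,0],"twist":0},
    {"translation":[0,0,0],"twist":0},
  ],
)

```text
time: 13.5
ee_pos: [0.6369, 0.0083, 0.0883]
eef_rot: [0.508, 0.492, -0.491, -0.508]
ft_force: [-4.5, 0.1, 11.4]
width: 0.0262
```

Run:
```python
from h import *
from scipy.spatial.transform import Rotation as R
snap('wrist','w10');snap('scene','s10');snap('top','t10');s=read_state();M=R.from_quat(s['eef_rot']).as_matrix();print(s['ee_pos'],s['ft_force'],s['torque'],s['width'],M.round(3).tolist())
r=lambda im,x,y,w,h,k:cv2.resize(im[y:y+h,x:x+w],None,fx=k,fy=k,interpolation=cv2.INTER_CUBIC)
cv2.imwrite('pics/z10.png',np.hstack([r(cv2.imread('pics/s10.png'),220,180,80,80,5),r(cv2.imread('pics/w10.png'),205,150,110,110,400/110)]))
c=load('s10')
print('washer proj',proj(c,[.6367,.008,.026]),'iso off',proj(c,[.537,.33,.132]))
```

```text
[0.63688025 0.00830337 0.0883287 ] [-5.46818524 -0.22021011 10.83750044] [-0.00820906  1.4803024   0.03317692] 0.026166187759582075 [[0.033, 0.001, -0.999], [0.999, 0.0, 0.033], [0.0, -1.0, -0.001]]
washer proj (np.float64(262.8183147723453), np.float64(232.91917369255697)) iso off (np.float64(341.9696951625152), np.float64(141.48050753606503))
```

View pics/z10.png

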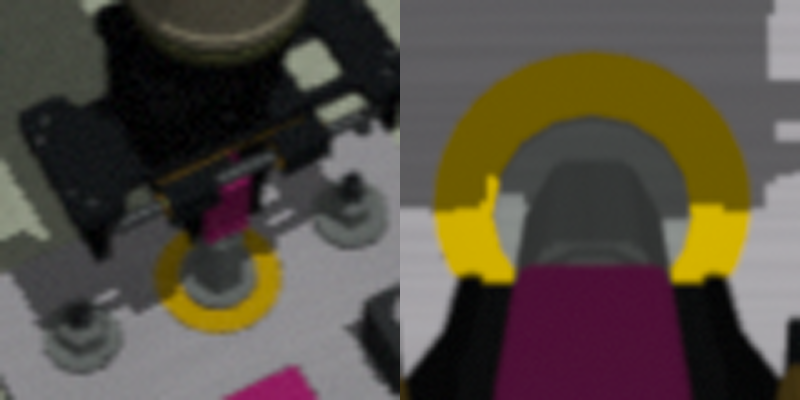

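View pics/s10.png

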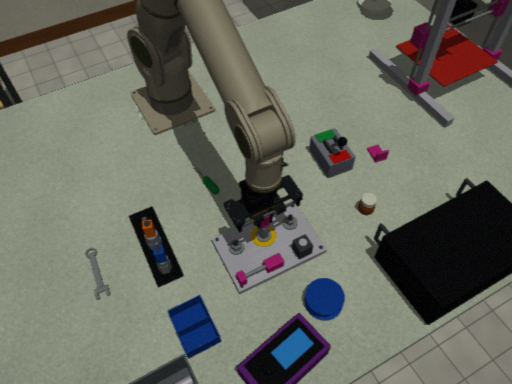

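>>> jog_arm(
  commands=[
    {"translation":[-0.4,0,0],"twist":0},
    {"translation":[0,0,0],"twist":0},
    {"translation":[0,0,0],"twist":0},
  ],
)

```text
time: 13.95
ee_pos: [0.6368, 0.0083, 0.0883]
eef_rot: [0.508, 0.492, -0.491, -0.508]
ft_force: [-3.6, 0.7, 9.8]
width: 0.0262
```

Run:
```python
from h import *
c=load('w10')
for z in (.078,.082,.086,.09,.097): print(z,proj(c,[.6239,.0085,z],True))
# magenta upper (image) boundary rows
h=cv2.cvtColor(c['img'],cv2.COLOR_RGB2HSV);m=cv2.inRange(h,(145,100,30),(172,255,255))
print([int(np.where(m[190:260,u]>0)[0][0])+190 for u in (245,250,257,262,268)])
s=load('s10');t=load('t10')
for z in(.082,.09): print(proj(s,[.637+.013,.008-.013,z]))
print('close to',snap('scene','s11') is not None)
```

```text
0.078 (np.float64(257.52408945627207), np.float64(217.67936621260787))
0.082 (np.float64(257.53105336047656), np.float64(220.05567440641653))
0.086 (np.float64(257.5383120405189), np.float64(222.5318999982887))
0.09 (np.float64(257.5458835438765), np.float64(225.11411397170016))
0.097 (np.float64(257.5599457610433), np.float64(229.90797302132123))
[223, 223, 223, 223, 223]
(np.float64(261.061812109285), np.float64(228.28785196217632))
(np.float64(261.0534173742515), np.float64(226.7617817402952))
close to True
```

Run:
```python
from h import *
s=read_state();print(s['time'],s['ee_pos'],s['ft_force'],s['width'])
print(close_job())
```

```text
14.0 [0.63678777 0.00828791 0.08833991] [-3.41130146  0.9811659  10.07903266] 0.026059392537719266
the job is handed in; nothing more can be done
None
```

I flipped the isolator to OFF first, then seated the small (magenta) driver on the nut. The job is handed in at 14 s with the driver still gripped.

- **Isolator:** in the scene view the knob sits at (342, 142), within a pixel of where a lever at 1.2 rad should appear.
- **Choice of driver:** two wrist views showed the smallest hex and the tallest of the three studs on the ringed nut, which means the 16 mm nut. I tried the small driver first and it fitted, so the medium and large ones were never touched and still stand on their posts.
- **Seating:** the socket went down over the nut with no notable force. It stopped with the TCP at 88.3 mm and about 10 N upward push. That is the height expected for the mouth on the washer, taking the grasp height on the tray as reference.
- **Grip and angle:** the finger opening is 26 mm, the tool is vertical, and the driver did not slip in the grip between views.

**Checks that disagreed:**
- Stud tops triangulated about 4 mm lower than the listed heights, on all three nuts.
- The lower edge of the handle measured about 4 mm higher than it should. It was in the same image row before and after the descent, so I put this down to camera calibration or my pixel reading rather than a bad seat.
- A small sideways force of 3 to 4 N on the tool remains.

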